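Change the strap machine's feed

ROBOT

A 6-joint arm with a two-finger parallel gripper is mounted at the origin on the work surface. World frame = base frame: x ahead of the robot, y to its left, z up, the work surface at z = 0. Lengths are in m, angles in rad, forces in N, time in s.
With the tool pointing down it reaches from about 0.35 to 0.775 m from the base axis. Payload 7.3 kg.
Tool frame: the origin (TCP) lies on the front face of the gripper's body, between the roots of the fingers; the fingertips stand 66 mm ahead of it and the grasp point (between the pads) lies 47 mm ahead of it (bot.tip_extent is the distance from the TCP to the fingertips, in m); z points along the fingers, y is the direction in which the jaws open and shut (so a half turn about z gives the same grasp; the last joint's range is limited). The gripper opens to 92 mm and grips with 3 to 60 N. Pads are 19 mm wide; open, the fingers measure 130 mm over their backs; the gripper's body (75 mm by 190 mm) begins 47 mm behind the grasp point.
Start: joints at [-1.365, 0.342, 1.524, -0, 1.275, -0.146], TCP at [0.181, -0.493, 0.292] pointing down, gripper open.
Joint ranges: [-2.53, 2.53], [-0.77, 2.02], [0.04, 2.7], [-1, 4.14], [0.28, 2.66], [-3.11, 3.11]. Speed limits (rad/s): [2.57, 2.57, 3.14, 3.14, 3.14, 3.14].

INTERFACE

Orientations are given as a 3x3 rotation matrix whose columns are the frame's x, y, z axes.
In Python, from plant import bot gives the robot as it stands. The module is installed in compiled form; this text tells all that it offers.
- The arm moves only by the tool arm_command, never from a script. Its argument "motion" is a list of rows, each a list of 7 numbers: the closure, from 0 (fully open) to 1 (shut), then the shift along the tool's x, y, z in m, then the turn, a rotation vector about the tool's x, y, z in rad. A call has exactly 5 rows; each row is the pose to reach, as a shift and turn from the pose commanded when the call began, along the tool's axes at that moment; what a row does not reach only later rows make up. A row lasts 1/8 s, in which the tool goes at most 62.5 mm and 10.7 degrees, less where a joint would pass 70% of its speed; a pose out of reach is approached as far as the arm can. A call with a gripper value outside its range is refused whole. The fingers move at their own pace and stop on an object; the grip force is fixed at half the most. Time passes only in rows, so rows that repeat a pose let the fingers close, or fill a call up. It gives the time, the measured TCP pose, the force and the opening at its end, in the units of the state.
- bot.read_state(): the state, without advancing time (a new reading comes with each control period).
- bot.camera(name): name is "scene" or "top" or "wrist"; returns the picture (420x560x3 uint8, blue, green, red); there is no depth.
- bot.camera_info(name): a dict with "mtx" (3x3 intrinsics, pixels), "k1" (the pictures are not rectified: a ray, as slopes to the right and down, at radius r is drawn at 1 + k1 r^2 times it, then the intrinsics apply), "position" and "attitude" of the camera in the world; the wrist camera has in their place "mount" (4x4, takes a point from camera to tool coordinates, whose origin is the TCP and whose axes are the flange's). Camera axes: x right, y down, z forward; pixel columns grow to the right and rows downward; lengths in m; the calibration is good to about 2 mm. A picture is of the moment at which its call begins: read the wrist's pose just before it. camera_info takes no time and is no camera call.
- bot.job_done(): hands the job in, once; it reports no verdict.
The state is a dict: "clock": time; "qpos": joint angles; "dq": joint speeds; "tau": joint torques, N m; "eef_pos": TCP position; "eef_rot": TCP orientation; "wrist_force": force on the tool from outside, world axes, zero at the start; "moment": the same for the moment, N m; "gripper_width": finger opening in m.
Only numpy, scipy, OpenCV 4.12 (cv2) and the standard library are available. Lean on these libraries where they do the work, as an engineer would, in place of code of your own. Each camera call takes 0.05 s, during which the arm holds its last target.

TASK

Change the feed of the strap machine: push its selector lever out of the middle slot, sideways along the cross passage and fully home into the slot that has the ring-shaped mark at its end. Only push the lever with the outside of the fingers: do not take the knob or rod between them and do not pull the knob up. Leave everything else on the bench where it is.

Things in the scene. Friction and masses are not known exactly. Their poses are not given: they have to be found in the camera images.
- machine: strap-feed machine fixed to the bench: green box 160 x 200 mm (its x, y), 130 mm high; origin at the centre of its underside, x from the robot's side to the feed rollers on the far side, y left, z up. Rollers (x 80 to 200, 112 high), gear cover (y 100 to 175, 90 high) and motor (y -100 to -200, 91 high) adjoin it. On its level metal top stand only the lever and the four marks
- gate (a point): centre of the gate in the machine's top plate (plate's top face, axes as the machine's). Slots 18 mm wide in a plate 8 mm thick: a cross passage along y at x = 0 (y -43 to 43); four corner slots, centred on y = 34 and -34, from the passage to x = 30 and to x = -30; one middle slot, centred on y = 0, to x = -30 only (none on the far side)
- knob_mid (a point): centre of the lever's black knob. The knob is round, 32 mm in diameter and 36 mm long along the lever; its middle is 170 mm from the lever's pivot and so about 55 mm above the top plate when upright. Frame's z runs along the lever
- stem_gate (a point): point on the axis of the lever's steel rod (10 mm diameter) where it passes the gate, 115 mm from the pivot. At home in a corner slot it is about 23 to 24.5 mm from the passage's centre line (x) and 34 mm, give or take 4, to the side (y)
- select (a joint): sideways lean of the lever (rad), about the machine's x axis through the pivot, which lies on the machine's z axis 15 mm above its origin; 0 upright, positive leans to the machine's +y. About 0.29 in line with the left slots, -0.29 with the right ones. Needs about 2 to 3 N at the knob and stays where it is left
- shift (a joint): fore-and-aft lean of the lever (rad) about the same pivot (carried by the sideways joint); 0 is the cross passage, positive leans to the machine's +x. About 0.20 to 0.21 home in a far slot, -0.20 to -0.21 home in a near slot. Starts between -0.20 and -0.12, in the middle slot. Needs about 2 to 3 N at the knob and stays where it is left
- knob (a joint): how far the knob is pulled up along the lever (m) against its spring (7.5 N to start): 0 is down, its proper place; at most 0.015
- ring_mark: flat black symbol, 4 mm high, fixed on the top plate beyond the closed end of one of the four corner slots, in line with it, its centre 48 mm from the cross passage's centre line; origin at the centre of its underside. The four symbols change places from start to start. This one: a ring, 26 mm outside and 15 mm inside diameter: it marks the slot to go to
- bar_mark: flat black symbol, 4 mm high, fixed on the top plate beyond the closed end of one of the four corner slots, in line with it, its centre 48 mm from the cross passage's centre line; origin at the centre of its underside. The four symbols change places from start to start. This one: a straight bar, 26 x 7 mm, in line with the slot
- cross_mark: flat black symbol, 4 mm high, fixed on the top plate beyond the closed end of one of the four corner slots, in line with it, its centre 48 mm from the cross passage's centre line; origin at the centre of its underside. The four symbols change places from start to start. This one: a plus-shaped cross, 26 mm over its arms, which are 7 mm wide
- square_mark: flat black symbol, 4 mm high, fixed on the top plate beyond the closed end of one of the four corner slots, in line with it, its centre 48 mm from the cross passage's centre line; origin at the centre of its underside. The four symbols change places from start to start. This one: a solid square of 21 mm
- jar_a: loose bystander, to be left alone: white paint jar, 52 mm diameter, 75 mm high, left of the machine; origin at the centre of its underside
- jar_b: loose bystander, to be left alone: white paint jar like the other, to the right in front of the machine; origin at the centre of its underside
- spool: loose bystander, to be left alone: wooden thread spool, 38 mm diameter, 42 mm high, standing on the machine's gear cover; origin at the centre of its underside
- driver: loose bystander, to be left alone: red-handled screwdriver 170 mm long, lying in front of the machine
- template: loose bystander, to be left alone: flat steel strap template 120 x 22 x 5 mm, lying in front of the machine; origin at the centre of its underside
- weight: loose bystander, to be left alone: brass weight, 42 mm diameter, 35 mm high, left of the machine; origin at the centre of its underside
- hammer: loose bystander, to be left alone: hammer 220 mm long with a wooden handle, lying right of the machine

How it is judged:
By the outcome, as a careful person would: the job done as asked, in the order asked, and still so for the second after the job is handed in, with the robot touching nothing.
It also fails if it takes over 51 s, if anything falls off the work surface, if the arm or the gripper's body presses on something with over 40 N, if the wrist force passes 120 N, or if a joint passes its speed limit or range.

## Working session

There is one attempt and no reset: what is moved stays moved. The work goes in short steps, Python scripts to look and compute and a tool call to move; the robot and the scene stay as the last step left them, time stands still between calls to the robot, and variables do not carry over. Pictures are saved under pics/ and viewed, and the job is handed in when it is done.

Besides the shell and the picture viewer there is one more tool, called in YAML: its name, and indented under it one key for each argument. arm_command: Moves the arm, as the interface text tells. Its arguments: {"type":"object","properties":{"motion":{"type":"array"}},"required":["motion"]}

```bash
mkdir -p pics; python3 - <<'E'
from plant import bot
import cv2
print(bot.read_state())
for n in ["scene","top"]:
    cv2.imwrite(f"pics/{n}0.png",bot.camera(n)); print(n,bot.camera_info(n))
print(bot.camera_info("wrist"))
E
```

```text
{'clock': 0.0, 'qpos': array([-1.36497767e+00,  3.42766550e-01,  1.52499845e+00, -2.43751197e-05,
        1.27538990e+00, -1.45984512e-01]), 'dq': array([ 0.00070051,  0.00045856, -0.00095586, -0.00104054,  0.00093347,
       -0.00016982]), 'tau': array([ 1.15057514e-04, -4.31246710e+01, -2.44215059e+01,  7.18762306e-02,
        5.59891749e-02, -1.41873629e-04]), 'eef_pos': array([ 0.18087221, -0.49254437,  0.29152861]), 'eef_rot': array([[ 9.38750466e-01,  3.44597513e-01, -3.42101129e-04],
       [ 3.44597622e-01, -9.38749250e-01,  1.52450742e-03],
       [ 2.04194286e-04, -1.54901929e-03, -9.99998779e-01]]), 'wrist_force': array([-0.01519216,  0.16748529, -0.05026379]), 'moment': array([-0.00762558, -0.05182364,  0.05402011]), 'gripper_width': 0.09225941620837005}
scene {'mtx': array([[461.60292465,   0.        , 272.77998685],
       [  0.        , 461.60292465, 210.93198827],
       [  0.        ,   0.        ,   1.        ]]), 'k1': -0.08584748507825421, 'position': array([1.12019091, 0.54635737, 0.86799781]), 'attitude': array([[-0.66824428,  0.52206996, -0.52999296],
       [ 
[... 339 characters left out ...]
 'attitude': array([[ 0.01393511, -0.99386496,  0.10971896],
       [-0.99978827, -0.01218786,  0.01657935],
       [-0.01514039, -0.10992677, -0.99382437]])}
{'mtx': array([[362.18929818,   0.        , 277.06057151],
       [  0.        , 362.18929818, 213.43836332],
       [  0.        ,   0.        ,   1.        ]]), 'k1': -0.09142997169789675, 'mount': array([[-2.12208027e-04, -9.50415870e-01, -3.10981717e-01,
         8.62334322e-02],
       [ 9.99999964e-01, -2.53005762e-04,  9.08499462e-05,
         2.49718442e-04],
       [-1.65025397e-04, -3.10981686e-01,  9.50415890e-01,
        -9.18301887e-02],
       [ 0.00000000e+00,  0.00000000e+00,  0.00000000e+00,
         1.00000000e+00]])}
```

View pics/top0.png

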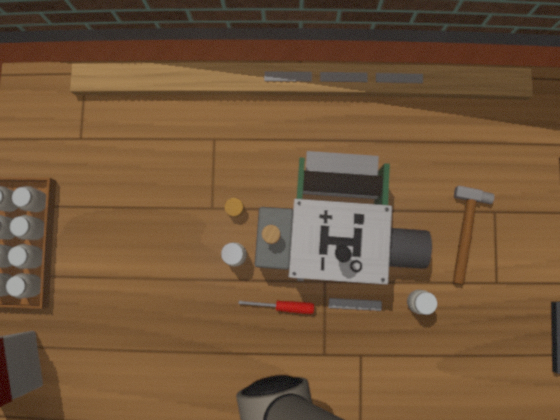

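View pics/scene0.png

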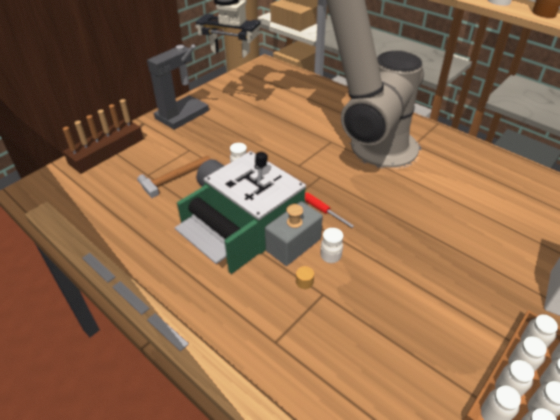

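```bash
python3 - <<'E'
import cv2
a=cv2.imread("pics/top0.png")[80:240,220:420]
cv2.imwrite("pics/top0z.png",cv2.resize(a,(750,600),interpolation=cv2.INTER_CUBIC))
E
```

```text
(no output)
```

View pics/top0z.png

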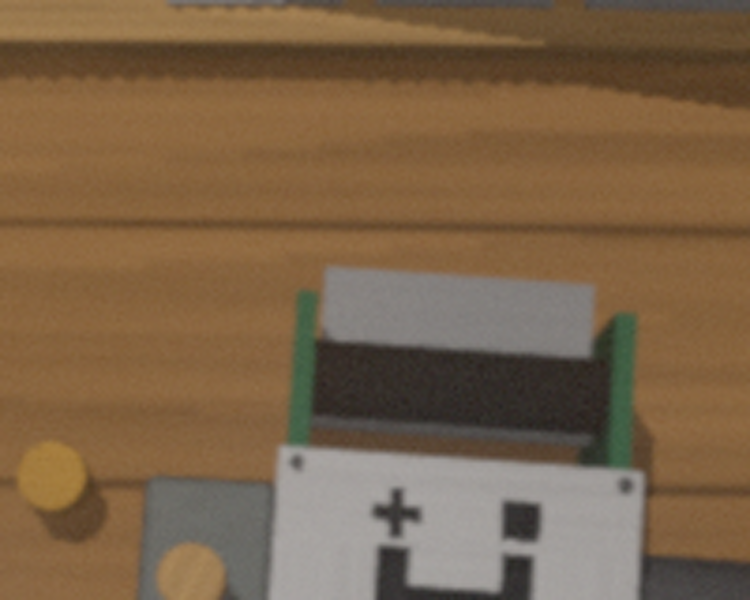

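The ring marks the near right slot: top view shows ring ~(356,266), bar ~(323,263), cross ~(325,216), square ~(359,219), and the knob ~(344,254). Next I measure positions.

```bash
cat > h.py <<'E'
import numpy as np, cv2
from plant import bot
def cam(n,st=None):
    i=bot.camera_info(n); K=np.array(i["mtx"])
    if n=="wrist":
        T=np.eye(4);T[:3,:3]=st["eef_rot"];T[:3,3]=st["eef_pos"]; M=T@np.array(i["mount"]); R,p=M[:3,:3],M[:3,3]
    else: R,p=np.array(i["attitude"]),np.array(i["position"])
    return K,i["k1"],R,p
def ray(c,uv):
    K,k,R,p=c
    s=cv2.undistortPoints(np.array([[uv]],float),K,np.array([k,0,0,0.]))[0,0]
    return R@np.array([s[0],s[1],1.])
def on(c,uv,z):
    d=ray(c,uv); return c[3]+d*(z-c[3][2])/d[2]
def proj(c,P):
    K,k,R,p=c; q=R.T@(np.array(P)-p); s=q[:2]/q[2]; s=s*(1+k*(s@s)); return K[:2,:2]@s+K[:2,2]
E
python3 - <<'E'
from h import *
im=cv2.imread("pics/top0.png"); a=im[195:290,280:400]
cv2.imwrite("pics/top0y.png",cv2.resize(a,None,fx=6,fy=6,interpolation=cv2.INTER_CUBIC))
g=cv2.cvtColor(im,cv2.COLOR_BGR2GRAY)
m=np.zeros_like(g);m[203:280,298:388]=255
b=((g<85)&(m>0)).astype(np.uint8)
n,l,s,c=cv2.connectedComponentsWithStats(b)
C=cam("top")
for i in range(1,n):
    if s[i,4]>8: print(s[i],c[i],on(C,c[i],.134).round(4))
s2=cv2.imread("pics/scene0.png")[140:270,170:310]
cv2.imwrite("pics/s0z.png",cv2.resize(s2,None,fx=4.5,fy=4.5,interpolation=cv2.INTER_CUBIC))
E
```

```text
[373 203  15   1  15] [380. 203.] [ 0.5854 -0.1621  0.134 ]
[320 211  11  12  49] [325.08163265 216.30612245] [ 0.5566 -0.0497  0.134 ]
[354 214  10  10  83] [358.6626506  218.48192771] [ 0.553  -0.1182  0.134 ]
[320 226  42  37 828] [341.03743961 244.24516908] [ 0.5    -0.0823  0.134 ]
[322 258   2  12  23] [322.47826087 263.26086957] [ 0.4611 -0.045   0.134 ]
[350 260  12  13  67] [354.64179104 266.01492537] [ 0.4564 -0.11    0.134 ]
```

View pics/top0y.png

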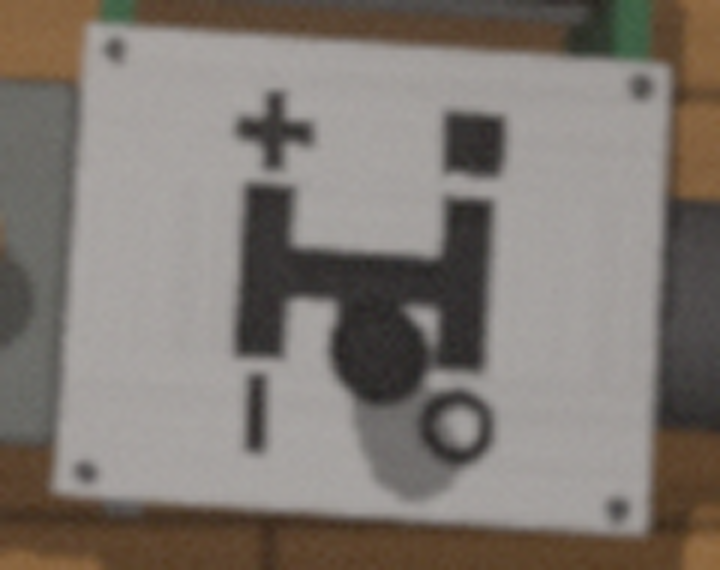

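View pics/s0z.png

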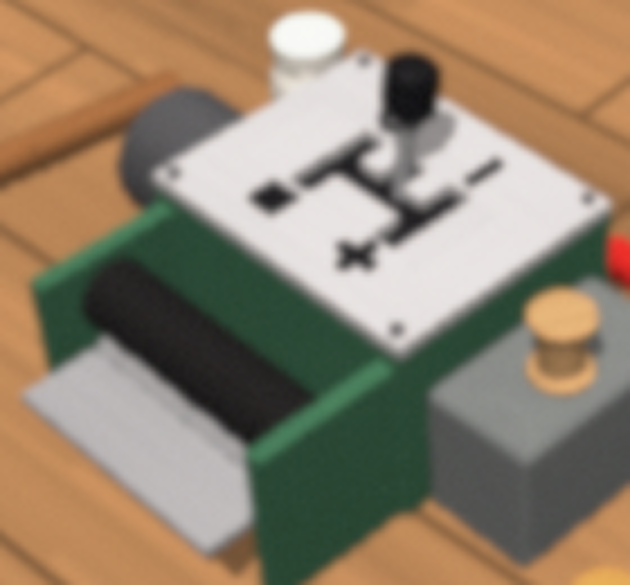

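```bash
cat >> h.py <<'E'
def fit(uvs,loc,c,z=.134):
    W=np.array([on(c,u,z)[:2] for u in uvs]); L=np.array(loc,float)
    lm,wm=L.mean(0),W.mean(0); H=(L-lm).T@(W-wm); th=np.arctan2(H[0,1]-H[1,0],H[0,0]+H[1,1])
    R=np.array([[np.cos(th),-np.sin(th)],[np.sin(th),np.cos(th)]]); o=wm-R@lm
    return o,th,(W-o)@R
E
python3 - <<'E'
from h import *
C=cam("top")
z=lambda a,b:(a/6+280-.42,b/6+195-.42)
o,th,r=fit([z(275,130),z(475,144),z(256,413),z(457,428)],[(.048,.034),(.048,-.034),(-.048,.034),(-.048,-.034)],C)
print(o,th,r.round(4))
W=np.array([on(C,z(*u),.13)[:2] for u in [(115,50),(641,87),(86,471),(618,510)]]); print(W.mean(0))
R=np.array([[np.cos(th),-np.sin(th)],[np.sin(th),np.cos(th)]])
# knob top face centre along lever at 188mm; visible blob ~ centre
for zz in (.18,.185,.19,.2): print(zz,(on(C,z(378,350),zz)[:2]-o)@R)
print(R)
E
```

```text
[ 0.50672706 -0.08136749] -0.06189091357916371 [[ 0.048   0.034 ]
 [ 0.0482 -0.0341]
 [-0.0481  0.034 ]
 [-0.0481 -0.0339]]
[ 0.50693917 -0.08160771]
0.18 [-0.02579394 -0.00101184]
0.185 [-0.02599836 -0.00050865]
0.19 [-2.62027735e-02 -5.45732178e-06]
0.2 [-0.02661161  0.00100093]
[[ 0.99808537  0.06185141]
 [-0.06185141  0.99808537]]
```

arm_command:
  motion:
    - [1,0.03,-0.024,0,0,0,0.06]
    - [1,0.07,-0.056,0,0,0,0.15]
    - [1,0.11,-0.088,0,0,0,0.24]
    - [1,0.15,-0.12,0,0,0,0.33]
    - [1,0.19,-0.152,0,0,0,0.414]

```text
clock: 0.72
eef_pos: [0.3074, -0.2831, 0.292]
eef_rot: [[0.998, -0.065, -0.0], [-0.065, -0.998, 0.0], [-0.0, -0.0, -1.0]]
wrist_force: [0.5, -1.0, -0.1]
gripper_width: 0.0466
```

```bash
cat >> h.py <<'E'
O=np.array([.5068,-.0815]); TH=-.0619
RM=np.array([[np.cos(TH),-np.sin(TH)],[np.sin(TH),np.cos(TH)]])
def loc(p): return RM.T@(np.array(p[:2])-O)
def where(st=None):
    st=st or bot.read_state(); R=st["eef_rot"]
    print("t",st["clock"].__round__(2),"mm",(loc(st["eef_pos"])*1000).round(1),"z",round(st["eef_pos"][2]*1000,1),"yaw err",round(np.arctan2(R[1,0],R[0,0])-TH,4),"tilt",R[:2,2].round(4),"F",(RM.T@st["wrist_force"][:2]).round(1),st["wrist_force"][2].round(1),"w",round(st["gripper_width"],4))
def to(x,y,z):
    st=bot.read_state(); d=np.r_[RM@np.array([x,y])+O,z]-st["eef_pos"]; print("tool delta",(st["eef_rot"].T@d).round(4))
E
python3 -c "
from h import *
where(); to(-.075,0,.29); to(-.075,0,.226)"
```

```text
t 0.72 mm [-186.5 -213.6] z 292.0 yaw err -0.0036 tilt [-0.0001  0.0003] F [ 0.6 -1. ] -0.1 w 0.0466
tool delta [ 0.1108 -0.214   0.0021]
tool delta [ 0.1108 -0.214   0.0661]
```

arm_command:
  motion:
    - [1,0.022,-0.043,0,0,0,0]
    - [1,0.044,-0.086,0,0,0,0]
    - [1,0.066,-0.129,0,0,0,0]
    - [1,0.088,-0.172,0,0,0,0]
    - [1,0.11,-0.214,0.0,0,0,0]

```text
clock: 1.35
eef_pos: [0.4305, -0.0764, 0.2921]
eef_rot: [[0.998, -0.062, -0.0], [-0.062, -0.998, -0.0], [-0.0, 0.0, -1.0]]
wrist_force: [1.0, 0.3, 0.4]
gripper_width: 0.0009
```

```bash
python3 -c "
from h import *
st=bot.read_state();where(st)
cv2.imwrite('pics/w1.png',bot.camera('wrist'))
where();to(-.075,0,.226)"
```

```text
t 1.35 mm [-76.5   0.4] z 292.1 yaw err -0.0002 tilt [-0.0002 -0.0001] F [1.  0.3] 0.4 w 0.0009
t 1.4 mm [-74.8   4.3] z 292.1 yaw err 0.0018 tilt [0.0015 0.0028] F [-1.5  2.9] -0.2 w 0.0004
tool delta [-0.0003  0.0045  0.0661]
```

View pics/w1.png

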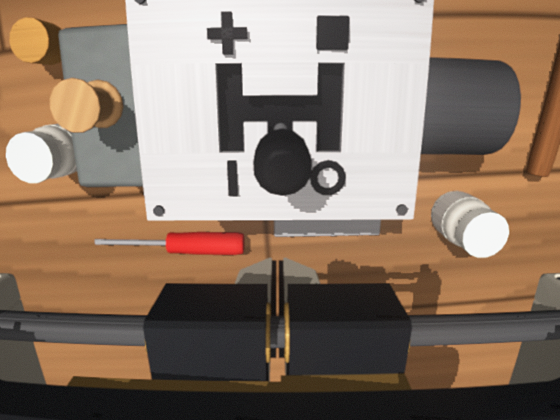

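arm_command:
  motion:
    - [1,0,0.001,0.015,0,0,0]
    - [1,0,0.001,0.035,0,0,0]
    - [1,0,0.001,0.055,0,0,0]
    - [1,0,0.001,0.055,0,0,0]
    - [1,0,0.001,0.055,0,0,0]

```text
clock: 2.02
eef_pos: [0.4302, -0.0791, 0.2378]
eef_rot: [[0.998, -0.062, 0.001], [-0.062, -0.998, -0.0], [0.001, 0.0, -1.0]]
wrist_force: [-0.0, -0.1, 0.6]
gripper_width: 0.0003
```

```bash
python3 -c "
from h import *
st=bot.read_state();where(st)
cv2.imwrite('pics/w2.png',bot.camera('wrist'))
cv2.imwrite('pics/s2.png',cv2.resize(bot.camera('scene')[100:270,170:390],None,fx=3.5,fy=3.5,interpolation=cv2.INTER_CUBIC))
where()"
```

```text
t 2.02 mm [-76.6  -2.3] z 237.8 yaw err -0.0004 tilt [ 0.0006 -0.0003] F [ 0.  -0.1] 0.6 w 0.0003
t 2.12 mm [-76.5  -2.4] z 238.0 yaw err -0.0004 tilt [ 0.0014 -0.0006] F [0.4 0.5] -0.4 w 0.0005
```

View pics/w2.png

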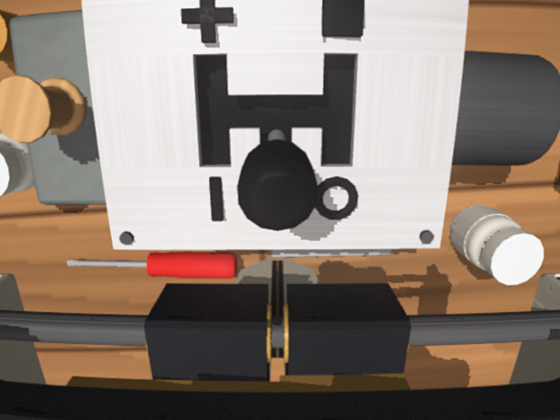

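View pics/s2.png

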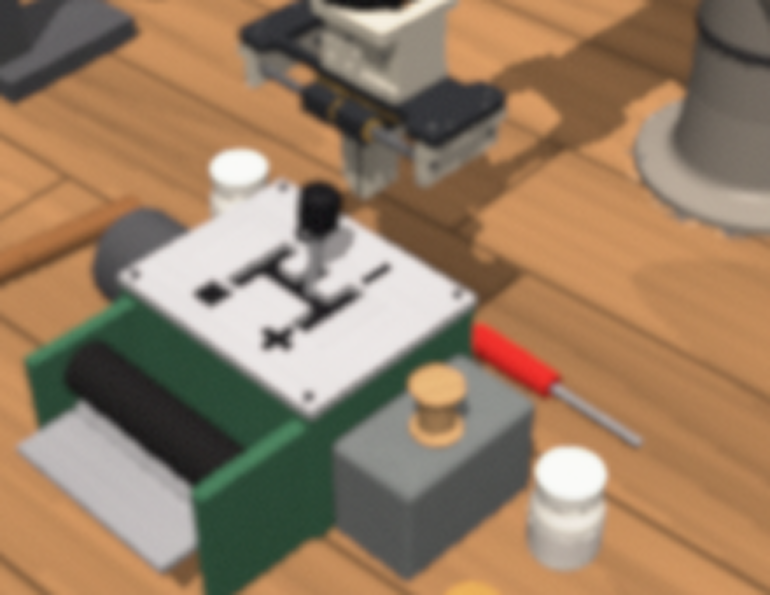

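```bash
python3 - <<'E'
from h import *
im=cv2.imread("pics/w2.png"); g=cv2.cvtColor(im,cv2.COLOR_BGR2GRAY)
cv2.imwrite("pics/w2z.png",cv2.resize(im[0:260,170:400],None,fx=2.3,fy=2.3))
st=bot.read_state(); C=cam("wrist",st)
uv=[(207.5,16.5),(216,198.5),(337,198)]
o,th,r=fit(uv,[(.048,.034),(-.048,.034),(-.048,-.034)],C); print(o,th,r.round(4))
for u in [(126,238),(427,236.5)]: print(loc(on(C,u,.13)))
print("exp",o, O,TH)
# slots: rod at gate
print("rod gate", loc(on(C,(276,134),.134)))
E
```

```text
[ 0.50889183 -0.08323558] -0.05465953802864261 [[ 0.0468  0.0337]
 [-0.0473  0.0342]
 [-0.0475 -0.0339]]
[-0.07102101  0.08913374]
[-0.0702203  -0.09254615]
exp [ 0.50889183 -0.08323558] [ 0.5068 -0.0815] -0.0619
rod gate [-0.00965591 -0.00156103]
```

```bash
sed -i 's/^O=.*/O=np.array([.5078,-.0824]); TH=-.060/' h.py; python3 -c "
from h import *
where();to(-.026,0,.236)"
```

```text
t 2.12 mm [-77.6  -1.4] z 238.0 yaw err -0.0023 tilt [ 0.0014 -0.0006] F [0.4 0.5] -0.4 w 0.0005
tool delta [ 0.0515 -0.0015  0.0021]
```

arm_command:
  motion:
    - [1,0.016,-0.001,0.002,0,0,0]
    - [1,0.026,-0.001,0.002,0,0,0]
    - [1,0.036,-0.001,0.002,0,0,0]
    - [1,0.044,-0.001,0.002,0,0,0]
    - [1,0.05,-0.001,0.002,0,0,0]

```text
clock: 2.75
eef_pos: [0.4804, -0.0811, 0.2351]
eef_rot: [[0.998, -0.062, -0.0], [-0.062, -0.998, -0.0], [-0.0, 0.0, -1.0]]
wrist_force: [-2.7, -0.5, 2.4]
gripper_width: 0.0004
```

arm_command:
  motion:
    - [1,0,0,0,0,0,0]
    - [1,0,0,0,0,0,0]
    - [1,-0.005,0,0,0,0,0]
    - [1,-0.012,0,0,0,0,0]
    - [1,-0.02,0,0,0,0,0]

```text
clock: 3.38
eef_pos: [0.4593, -0.0797, 0.2352]
eef_rot: [[0.998, -0.062, 0.0], [-0.062, -0.998, -0.0], [0.0, 0.0, -1.0]]
wrist_force: [0.0, 0.4, -0.3]
gripper_width: 0.0004
```

```bash
python3 -c "
from h import *
where()
a=bot.camera('wrist');cv2.imwrite('pics/w3.png',a)
a=bot.camera('top');cv2.imwrite('pics/t3.png',a);cv2.imwrite('pics/t3z.png',cv2.resize(a[195:290,280:400],None,fx=6,fy=6,interpolation=cv2.INTER_CUBIC))
where()"
```

```text
t 3.38 mm [-48.6  -0.2] z 235.2 yaw err -0.0022 tilt [ 0.0001 -0.0001] F [0.  0.4] -0.3 w 0.0004
t 3.48 mm [-48.9  -0.2] z 235.3 yaw err -0.0024 tilt [-0.0003  0.    ] F [-0.2 -0.1] -0.1 w 0.0002
```

View pics/w3.png

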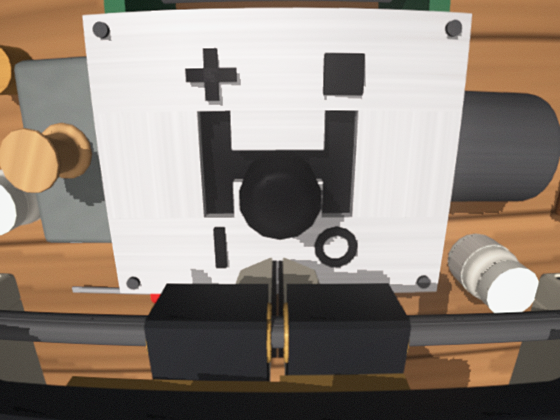

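View pics/t3z.png

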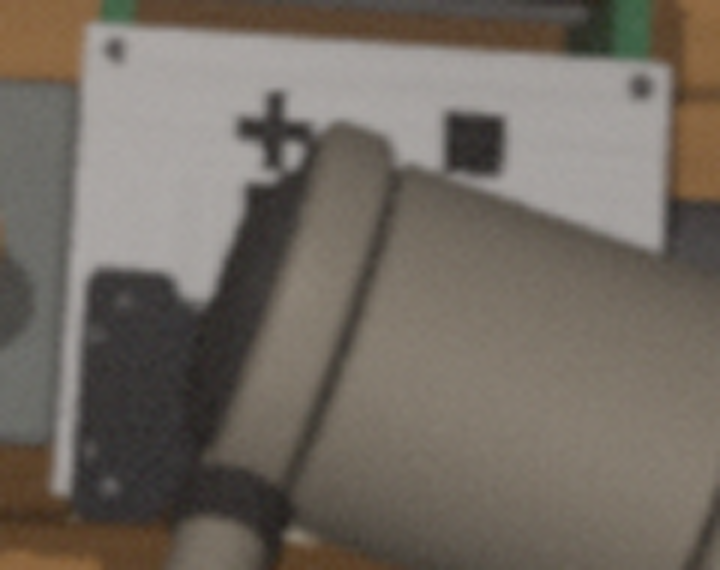

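```bash
cat >> h.py <<'E'
def lever(d,sh,se,o=None,th=None):
    # point at d along lever plus local axes; world coords
    o=O if o is None else o; th=TH if th is None else th
    Rz=cv2.Rodrigues(np.array([0,0,th]))[0]; Rx=cv2.Rodrigues(np.array([-se,0,0.]))[0]; Ry=cv2.Rodrigues(np.array([0,sh,0.]))[0]
    R=Rz@Rx@Ry; return R, np.r_[o,.015]+R@np.array([0,0,d])
def knobbox(c,sh,se,o=None,th=None):
    P=[]
    for d in (.152,.188):
        R,p=lever(d,sh,se,o,th)
        for a in np.linspace(0,6.28,40): P.append(proj(c,p+R@np.array([.016*np.cos(a),.016*np.sin(a),0])))
    P=np.array(P); return P.min(0).round(1),P.max(0).round(1)
E
python3 - <<'E'
from h import *
im=cv2.imread("pics/w3.png"); g=cv2.cvtColor(im,cv2.COLOR_BGR2GRAY)
st=bot.read_state(); C=cam("wrist",st)
uv=[(211,74),(344,74),(220,247),(336,246)]
o,th,r=fit(uv,[(.048,.034),(.048,-.034),(-.048,.034),(-.048,-.034)],C); print(o,th,r.round(4))
o2,th2,r=fit([(100,29.5),(454,28),(133,283),(423.5,282)],[(.07,.09),(.07,-.09),(-.07,.09),(-.07,-.09)],C,.13); print(o2,th2,r.round(4))
for s in (-.04,-.02,0,.02,.04): print(s,knobbox(C,s,0,o,th))
print([ (r_,np.where(g[r_,200:360]<45)[0][[0,-1]]+200) for r_ in (190,200,210)], np.where(g[150:262,280]<45)[0][[0,-1]]+150)
E
```

```text
[ 0.50893528 -0.08283704] -0.0589029073287252 [[ 0.0473  0.0336]
 [ 0.0471 -0.0337]
 [-0.0474  0.0337]
 [-0.047  -0.0336]]
[ 0.50780182 -0.08272365] -0.05818830956259278 [[ 0.0725  0.0909]
 [ 0.0725 -0.0907]
 [-0.0724  0.0905]
 [-0.0726 -0.0906]]
-0.04 (array([234.4, 157.7]), array([322.1, 260.4]))
-0.02 (array([233.9, 150.7]), array([322.5, 251.9]))
0 (array([233.5, 143.7]), array([322.8, 243. ]))
0.02 (array([233.1, 136.6]), array([323.2, 233.8]))
0.04 (array([232.7, 129.5]), array([323.5, 224.3]))
[(190, array([206, 341])), (200, array([206, 340])), (210, array([207, 343]))] [151 238]
```

Knob silhouette gives shift ≈ 0.0–0.01 (lower edge row 239): the lever is in the passage. Now round to its +y side.

arm_command:
  motion:
    - [1,0,-0.012,-0.02,0,0,0]
    - [1,0,-0.03,-0.03,0,0,0]
    - [1,0,-0.05,-0.03,0,0,0]
    - [1,0.025,-0.05,-0.03,0,0,0]
    - [1,0.05,-0.05,-0.02,0,0,0]

```text
clock: 4.1
eef_pos: [0.514, -0.0328, 0.2561]
eef_rot: [[0.998, -0.062, 0.003], [-0.062, -0.998, -0.001], [0.003, 0.0, -1.0]]
wrist_force: [0.6, -1.2, 0.3]
gripper_width: 0.0001
```

```bash
python3 -c "
from h import *
where();to(.001,.035,.230)"
```

```text
t 4.1 mm [ 3.2 49.9] z 256.1 yaw err -0.0017 tilt [ 0.0026 -0.0006] F [ 0.6 -1.2] 0.3 w 0.0001
tool delta [-0.0023  0.0149  0.0261]
```

arm_command:
  motion:
    - [1,0,0,0.015,0,0,0]
    - [1,0,0,0.026,0,0,0]
    - [1,0,0.004,0.026,0,0,0]
    - [1,0,0.009,0.026,0,0,0]
    - [1,0,0.014,0.026,0,0,0]

```text
clock: 4.72
eef_pos: [0.5121, -0.0475, 0.2298]
eef_rot: [[0.998, -0.062, 0.001], [-0.062, -0.998, -0.0], [0.001, 0.0, -1.0]]
wrist_force: [-0.3, 0.5, 0.1]
gripper_width: 0.0003
```

```bash
python3 -c "
from h import *
where();to(.001,-.009,.228)
cv2.imwrite('pics/w4.png',bot.camera('wrist'))"
```

```text
t 4.72 mm [ 2.2 35.1] z 229.8 yaw err -0.0024 tilt [ 0.0011 -0.0004] F [-0.3  0.5] 0.1 w 0.0003
tool delta [-0.0011  0.0441  0.0019]
```

View pics/w4.png

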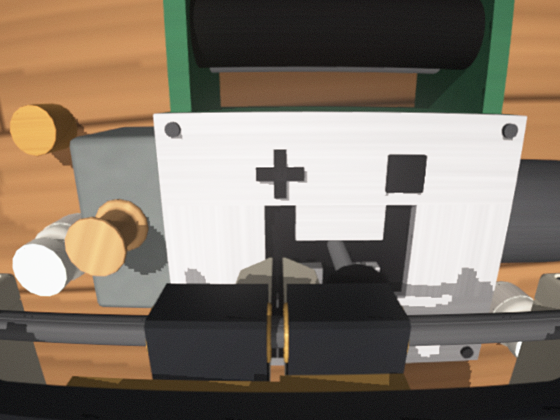

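arm_command:
  motion:
    - [1,-0.001,0.006,0.001,0,0,0]
    - [1,-0.001,0.014,0.001,0,0,0]
    - [1,-0.001,0.022,0.001,0,0,0]
    - [1,-0.001,0.03,0.001,0,0,0]
    - [1,-0.001,0.036,0.001,0,0,0]

```text
clock: 5.4
eef_pos: [0.5088, -0.0834, 0.228]
eef_rot: [[0.998, -0.063, -0.0], [-0.063, -0.998, 0.0], [-0.0, -0.0, -1.0]]
wrist_force: [0.4, 2.0, -0.7]
gripper_width: 0.0004
```

```bash
python3 -c "
from h import *
where();to(.001,-.009,.228)
cv2.imwrite('pics/w5.png',bot.camera('wrist'))
cv2.imwrite('pics/s5.png',cv2.resize(bot.camera('scene')[100:270,170:390],None,fx=3.5,fy=3.5,interpolation=cv2.INTER_CUBIC))"
```

```text
t 5.4 mm [ 1.  -0.9] z 228.0 yaw err -0.0026 tilt [-0.0003  0.0002] F [0.3 2. ] -0.7 w 0.0004
tool delta [ 0.      0.0081 -0.    ]
```

View pics/w5.png

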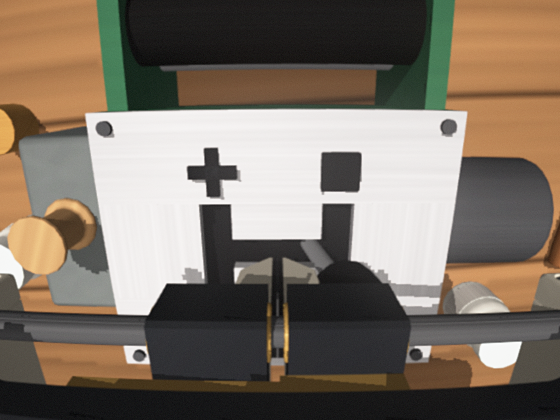

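View pics/s5.png

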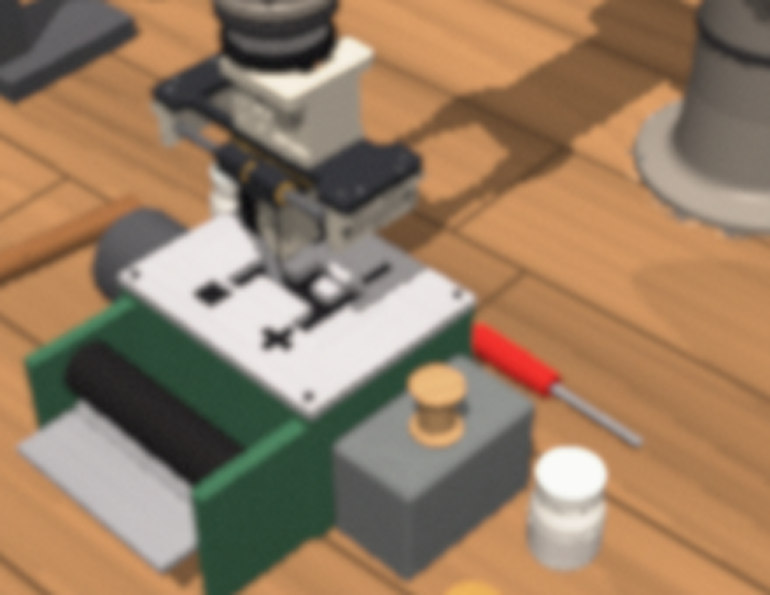

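arm_command:
  motion:
    - [1,0,0.003,0,0,0,0]
    - [1,0,0.006,0,0,0,0]
    - [1,0,0.008,0,0,0,0]
    - [1,0,0.009,0,0,0,0]
    - [1,0,0.009,0,0,0,0]

```text
clock: 6.12
eef_pos: [0.5082, -0.0919, 0.2282]
eef_rot: [[0.998, -0.062, -0.0], [-0.062, -0.998, -0.0], [-0.0, 0.0, -1.0]]
wrist_force: [0.3, 1.7, -1.2]
gripper_width: 0.0003
```

arm_command:
  motion:
    - [1,0,-0.003,0,0,0,0]
    - [1,0,-0.015,0,0,0,0]
    - [1,0,-0.02,-0.02,0,0,0]
    - [1,-0.01,-0.02,-0.04,0,0,0]
    - [1,-0.03,-0.02,-0.05,0,0,0]

```text
clock: 6.75
eef_pos: [0.48, -0.0694, 0.2793]
eef_rot: [[0.998, -0.061, 0.002], [-0.061, -0.998, -0.001], [0.002, 0.001, -1.0]]
wrist_force: [0.2, 0.1, -0.9]
gripper_width: 0.0004
```

arm_command:
  motion:
    - [1,-0.025,0,0,0,0,0]
    - [1,-0.04,0.02,0,0,0,0]
    - [1,-0.05,0.04,0,0,0,0]
    - [1,-0.05,0.04,0,0,0,0]
    - [1,-0.05,0.04,0,0,0,0]

```text
clock: 7.38
eef_pos: [0.4275, -0.1063, 0.2784]
eef_rot: [[0.998, -0.062, 0.001], [-0.062, -0.998, -0.0], [0.001, 0.0, -1.0]]
wrist_force: [0.1, -0.0, -0.7]
gripper_width: 0.0008
```

```bash
python3 -c "
from h import *
where()
cv2.imwrite('pics/w6.png',bot.camera('wrist'))
where()"
```

```text
t 7.38 mm [-78.7 -28.7] z 278.4 yaw err -0.0022 tilt [ 0.0006 -0.0001] F [ 0.1 -0. ] -0.7 w 0.0008
t 7.42 mm [-78.7 -28.6] z 278.3 yaw err -0.0017 tilt [0.0003 0.    ] F [0.3 1.2] -0.3 w 0.0003
```

View pics/w6.png

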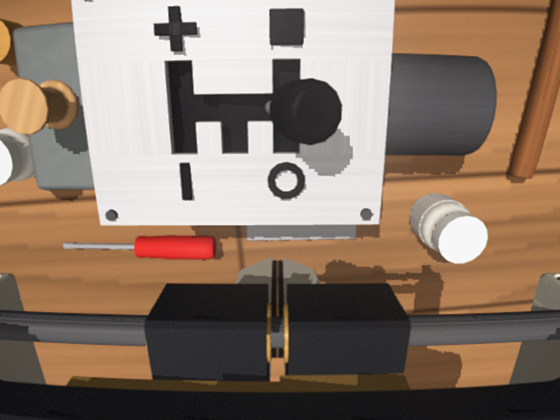

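```bash
python3 - <<'E'
from h import *
im=cv2.imread("pics/w6.png"); g=cv2.cvtColor(im,cv2.COLOR_BGR2GRAY)
st=bot.read_state(); C=cam("wrist",st)
uv=[(177,29),(287.5,27),(186,181),(286.5,180.5)]
o,th,r=fit(uv,[(.048,.034),(.048,-.034),(-.048,.034),(-.048,-.034)],C); print(o,th,r.round(4))
for se in (-.25,-.29,-.33):
  for s in (-.03,0,.03): print(se,s,knobbox(C,s,se,o,th))
print(np.where(g[110,260:370]<45)[0][[0,-1]]+260,np.where(g[70:160,315]<45)[0][[0,-1]]+70)
cv2.imwrite("pics/w6z.png",cv2.resize(im[40:200,150:360],None,fx=3.5,fy=3.5,interpolation=cv2.INTER_CUBIC))
print(knobbox(C,.0,-.33,o,th))
E
```

```text
[ 0.50841416 -0.08357053] -0.062340373070544415 [[ 0.0471  0.0333]
 [ 0.0475 -0.0335]
 [-0.0474  0.0338]
 [-0.0472 -0.0336]]
-0.25 -0.03 (array([267.7,  87.7]), array([349.5, 157.8]))
-0.25 0 (array([267.6,  75.7]), array([350.2, 146.2]))
-0.25 0.03 (array([267.6,  62.8]), array([350.6, 134.3]))
-0.29 -0.03 (array([278.6,  87.8]), array([362.9, 157.2]))
-0.29 0 (array([278.7,  76.1]), array([363.7, 145.7]))
-0.29 0.03 (array([278.7,  63.4]), array([364.2, 133.9]))
-0.33 -0.03 (array([289.4,  88. ]), array([375.5, 156.6]))
-0.33 0 (array([289.5,  76.6]), array([376.4, 145.2]))
-0.33 0.03 (array([289.6,  64. ]), array([377. , 133.6]))
[271 340] [ 80 142]
(array([289.5,  76.6]), array([376.4, 145.2]))
```

View pics/w6z.png

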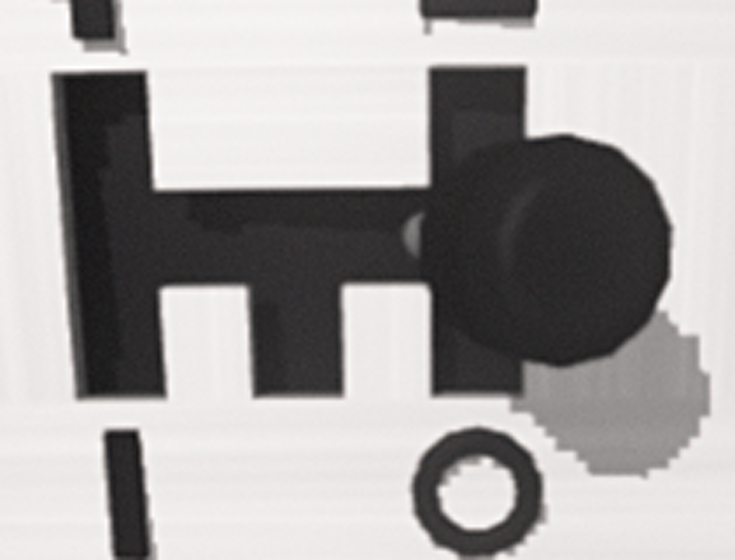

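```bash
python3 - <<'E'
from h import *
st=bot.read_state(); C=cam("wrist",st)
o=np.array([.5084,-.0836]);th=-.0622
for se in (-.2,-.23,-.26,-.29,-.32):
  out=[]
  for d in (.115,.13,.14,.15):
    R,p=lever(d,0,se,o,th); out.append(proj(C,p+R@np.array([0,.005,0])).round(0))
  print(se,*out, knobbox(C,0,se,o,th)[1])
  # top face rounded: centre of top
  R,p=lever(.188,0,se,o,th); print("topcentre",proj(C,p))
E
```

```text
-0.2 [263. 107.] [267. 108.] [270. 109.] [273. 109.] [332.3 146.7]
topcentre [299.1982203 111.8527695]
-0.23 [268. 107.] [273. 108.] [277. 108.] [281. 109.] [343.2 146.4]
topcentre [310.97975536 111.79603103]
-0.26 [273. 107.] [279. 108.] [284. 108.] [289. 109.] [353.7 146.1]
topcentre [322.45401129 111.74466858]
-0.29 [278. 107.] [285. 108.] [291. 108.] [296. 109.] [363.7 145.8]
topcentre [333.58079913 111.69776957]
-0.32 [283. 107.] [292. 108.] [298. 108.] [304. 109.] [373.3 145.4]
topcentre [344.32460292 111.65431965]
```

Select is only about −0.22 (knob right edge col 341, rod edge col 265), so the lever isn't yet in line with the slot. I'll push about 11 mm more.

arm_command:
  motion:
    - [1,0,-0.02,0,0,0,0]
    - [1,0.02,-0.041,0,0,0,0]
    - [1,0.05,-0.041,0,0,0,0]
    - [1,0.07,-0.041,0,0,0,0]
    - [1,0.079,-0.041,0,0,0,0]

```text
clock: 8.05
eef_pos: [0.5096, -0.07, 0.2778]
eef_rot: [[0.998, -0.061, -0.0], [-0.061, -0.998, 0.0], [-0.0, -0.0, -1.0]]
wrist_force: [-0.0, 0.1, 0.2]
gripper_width: 0.0004
```

arm_command:
  motion:
    - [1,0,0,0.02,0,0,0]
    - [1,0,0,0.04,0,0,0]
    - [1,0,0,0.05,0,0,0]
    - [1,0,0.005,0.05,0,0,0]
    - [1,0,0.01,0.05,0,0,0]

```text
clock: 8.68
eef_pos: [0.5083, -0.0812, 0.229]
eef_rot: [[0.998, -0.062, 0.001], [-0.062, -0.998, -0.001], [0.001, 0.0, -1.0]]
wrist_force: [-0.9, 0.1, 0.3]
gripper_width: 0.0004
```

```bash
python3 -c "
from h import *
where();to(.001,-.020,.228)"
```

```text
t 8.68 mm [0.4 1.2] z 229.0 yaw err -0.0021 tilt [ 0.0012 -0.0005] F [-0.9  0. ] 0.3 w 0.0004
tool delta [0.0006 0.0212 0.001 ]
```

arm_command:
  motion:
    - [1,0.0,0.006,0,0,0,0]
    - [1,0,0.012,0,0,0,0]
    - [1,0,0.017,0,0,0,0]
    - [1,0,0.021,0,0,0,0]
    - [1,0,0.021,0,0,0,0]

```text
clock: 9.3
eef_pos: [0.5067, -0.102, 0.2282]
eef_rot: [[0.998, -0.063, -0.0], [-0.063, -0.998, -0.0], [-0.0, 0.0, -1.0]]
wrist_force: [0.8, 1.7, 0.4]
gripper_width: 0.0
```

arm_command:
  motion:
    - [1,0,-0.003,0,0,0,0]
    - [1,0,-0.015,0,0,0,0]
    - [1,0,-0.02,-0.02,0,0,0]
    - [1,-0.01,-0.02,-0.04,0,0,0]
    - [1,-0.03,-0.02,-0.05,0,0,0]

```text
clock: 9.93
eef_pos: [0.4783, -0.0792, 0.2792]
eef_rot: [[0.998, -0.061, 0.002], [-0.061, -0.998, -0.001], [0.002, 0.001, -1.0]]
wrist_force: [-0.7, -0.5, 0.9]
gripper_width: 0.0006
```

arm_command:
  motion:
    - [1,-0.025,0,0,0,0,0]
    - [1,-0.04,0.02,0,0,0,0]
    - [1,-0.05,0.03,0,0,0,0]
    - [1,-0.05,0.03,0,0,0,0]
    - [1,-0.05,0.03,0,0,0,0]

```text
clock: 10.55
eef_pos: [0.4267, -0.1065, 0.2782]
eef_rot: [[0.998, -0.062, 0.0], [-0.062, -0.998, 0.0], [0.0, -0.0, -1.0]]
wrist_force: [0.4, -0.5, -0.5]
gripper_width: 0.0005
```

```bash
python3 -c "
from h import *
where()
im=bot.camera('wrist')
cv2.imwrite('pics/w7.png',im)
cv2.imwrite('pics/w7z.png',cv2.resize(im[40:200,150:360],None,fx=3.5,fy=3.5,interpolation=cv2.INTER_CUBIC))
C=cam('wrist',bot.read_state())
o=np.array([.5084,-.0836]);th=-.0622
for se in (-.23,-.26,-.29,-.32):
  out=[]
  for d in (.115,.13,.14):
    R,p=lever(d,0,se,o,th); out.append(proj(C,p+R@np.array([0,.005,0])).round(0))
  print(se,*out, knobbox(C,0,se,o,th))
"
```

```text
t 10.55 mm [-79.5 -28.9] z 278.2 yaw err -0.0023 tilt [0.0004 0.    ] F [ 0.5 -0.4] -0.5 w 0.0005
-0.23 [267. 106.] [272. 107.] [276. 107.] (array([261.5,  73.5]), array([342.6, 144.6]))
-0.26 [273. 106.] [279. 106.] [283. 107.] (array([269.9,  73.8]), array([353.1, 144.3]))
-0.29 [278. 106.] [285. 106.] [290. 107.] (array([278.1,  74.1]), array([363.2, 144. ]))
-0.32 [283. 106.] [291. 106.] [297. 107.] (array([286.3,  74.5]), array([372.8, 143.6]))
```

View pics/w7z.png

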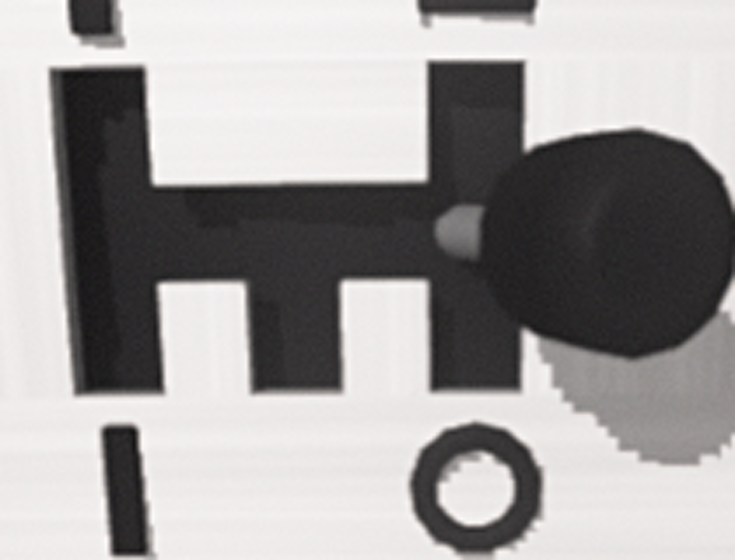

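Knob right edge col 359 and rod edge col 274 give select ≈ −0.275 to −0.285. That lines up with the slot but sits near its edge, so I nudge 3 mm more for margin.

arm_command:
  motion:
    - [1,0,-0.02,0,0,0,0]
    - [1,0.02,-0.03,0,0,0,0]
    - [1,0.05,-0.03,0,0,0,0]
    - [1,0.07,-0.03,0,0,0,0]
    - [1,0.08,-0.03,0,0,0,0]

```text
clock: 11.22
eef_pos: [0.509, -0.0813, 0.2777]
eef_rot: [[0.998, -0.061, -0.0], [-0.061, -0.998, 0.0], [-0.0, -0.0, -1.0]]
wrist_force: [0.0, -0.7, -0.7]
gripper_width: 0.0002
```

arm_command:
  motion:
    - [1,0,0,0.02,0,0,0]
    - [1,0,0,0.04,0,0,0]
    - [1,0,0.003,0.05,0,0,0]
    - [1,0,0.008,0.05,0,0,0]
    - [1,0,0.014,0.05,0,0,0]

```text
clock: 11.85
eef_pos: [0.5074, -0.0963, 0.2289]
eef_rot: [[0.998, -0.062, 0.001], [-0.062, -0.998, -0.001], [0.001, 0.0, -1.0]]
wrist_force: [-0.2, -0.5, -0.1]
gripper_width: 0.0004
```

```bash
python3 -c "
from h import *
where();to(.001,-.023,.228)"
```

```text
t 11.85 mm [  0.4 -13.9] z 228.9 yaw err -0.0022 tilt [ 0.0012 -0.0005] F [-0.1 -0.5] -0.1 w 0.0004
tool delta [0.0006 0.0091 0.0009]
```

arm_command:
  motion:
    - [1,0.0,0.004,0,0,0,0]
    - [1,0,0.007,0,0,0,0]
    - [1,0,0.009,0,0,0,0]
    - [1,0,0.009,0,0,0,0]
    - [1,0,0.004,0,0,0,0]

```text
clock: 12.48
eef_pos: [0.5068, -0.0999, 0.2283]
eef_rot: [[0.998, -0.062, 0.0], [-0.062, -0.998, -0.001], [0.0, 0.001, -1.0]]
wrist_force: [0.3, -0.2, 0.2]
gripper_width: 0.0008
```

arm_command:
  motion:
    - [1,0,-0.012,0,0,0,0]
    - [1,0,-0.02,-0.02,0,0,0]
    - [1,0.02,-0.02,-0.04,0,0,0]
    - [1,0.045,-0.01,-0.05,0,0,0]
    - [1,0.055,0.01,-0.05,0,0,0]

```text
clock: 13.1
eef_pos: [0.5622, -0.1129, 0.2789]
eef_rot: [[0.998, -0.06, 0.002], [-0.06, -0.998, -0.001], [0.002, 0.001, -1.0]]
wrist_force: [-0.4, 1.0, 0.3]
gripper_width: 0.0003
```

```bash
python3 -c "
from h import *
where();to(.05,-.05,.228)"
```

```text
t 13.1 mm [ 56.1 -27.2] z 278.9 yaw err -0.0002 tilt [ 0.0018 -0.0008] F [-0.4  1. ] 0.3 w 0.0003
tool delta [-0.0062  0.0228  0.0509]
```

arm_command:
  motion:
    - [1,-0.003,0.015,0,0,0,0]
    - [1,-0.005,0.024,0.01,0,0,0]
    - [1,-0.005,0.024,0.035,0,0,0]
    - [1,-0.005,0.024,0.055,0,0,0]
    - [1,-0.01,0.024,0.055,0,0,0]

```text
clock: 13.72
eef_pos: [0.5478, -0.1363, 0.221]
eef_rot: [[0.998, -0.063, -0.005], [-0.063, -0.998, 0.002], [-0.005, -0.002, -1.0]]
wrist_force: [0.2, -0.2, 1.3]
gripper_width: 0.0005
```

```bash
python3 -c "
from h import *
where();to(.0,-.05,.224)
cv2.imwrite('pics/s8.png',cv2.resize(bot.camera('scene')[100:270,170:390],None,fx=3.5,fy=3.5,interpolation=cv2.INTER_CUBIC))"
```

```text
t 13.72 mm [ 43.2 -51.4] z 221.0 yaw err -0.0027 tilt [-0.0046  0.0018] F [ 0.2 -0.2] 1.3 w 0.0005
tool delta [-0.0432 -0.0013 -0.0028]
```

View pics/s8.png

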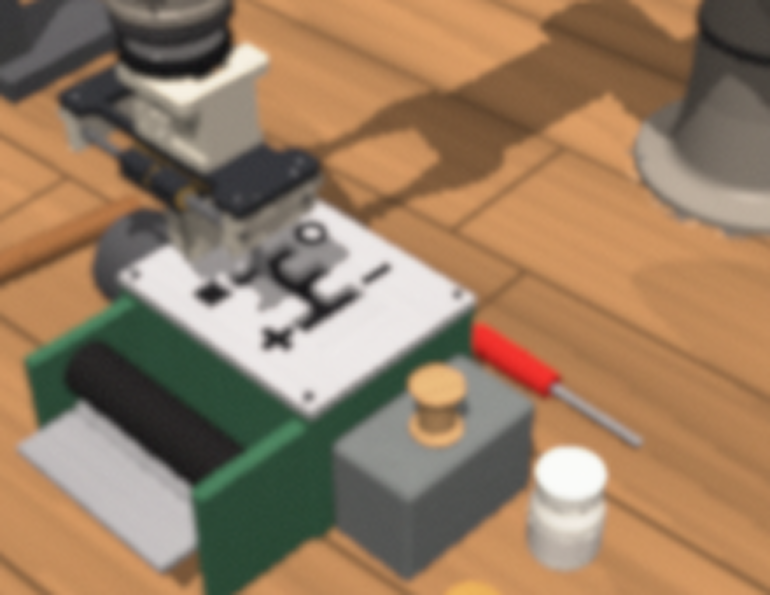

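arm_command:
  motion:
    - [1,-0.01,0,-0.001,0,0,0]
    - [1,-0.02,0,-0.001,0,0,0]
    - [1,-0.028,0,-0.001,0,0,0]
    - [1,-0.034,0,-0.001,0,0,0]
    - [1,-0.04,0,-0.001,0,0,0]

```text
clock: 14.4
eef_pos: [0.5096, -0.1341, 0.2246]
eef_rot: [[0.998, -0.062, 0.001], [-0.062, -0.998, -0.001], [0.001, 0.0, -1.0]]
wrist_force: [2.6, -0.8, 1.3]
gripper_width: -0.0
```

arm_command:
  motion:
    - [1,-0.002,0,0,0,0,0]
    - [1,-0.004,0,0,0,0,0]
    - [1,-0.006,0,0,0,0,0]
    - [1,-0.007,0,0,0,0,0]
    - [1,-0.007,0,0,0,0,0]

```text
clock: 15.02
eef_pos: [0.5026, -0.1335, 0.2241]
eef_rot: [[0.998, -0.062, -0.0], [-0.062, -0.998, 0.0], [-0.0, -0.0, -1.0]]
wrist_force: [1.8, 0.4, 0.8]
gripper_width: 0.0001
```

```bash
python3 -c "
from h import *
where()
cv2.imwrite('pics/w9.png',bot.camera('wrist'))
cv2.imwrite('pics/s9.png',cv2.resize(bot.camera('scene')[100:270,170:390],None,fx=3.5,fy=3.5,interpolation=cv2.INTER_CUBIC))"
```

```text
t 15.03 mm [ -2.2 -51.3] z 224.1 yaw err -0.0022 tilt [-0.0004  0.0001] F [1.8 0.6] 0.8 w 0.0001
```

View pics/s9.png

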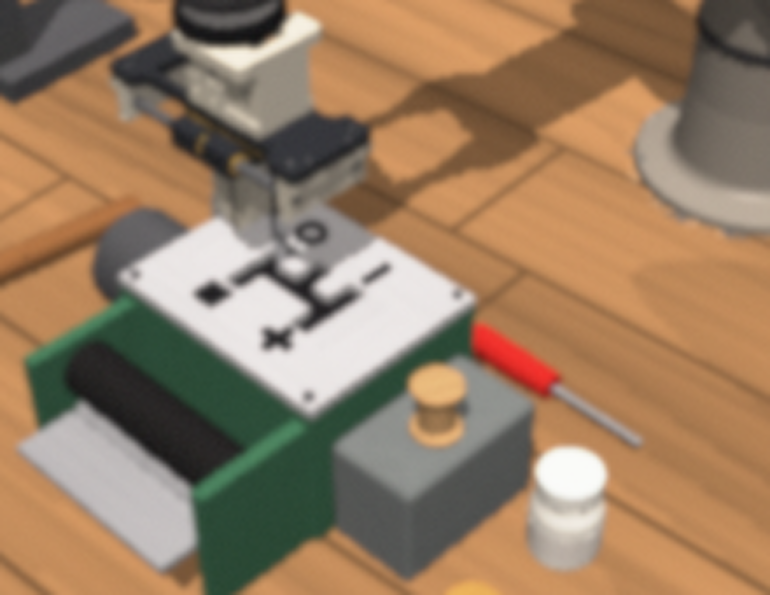

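View pics/w9.png

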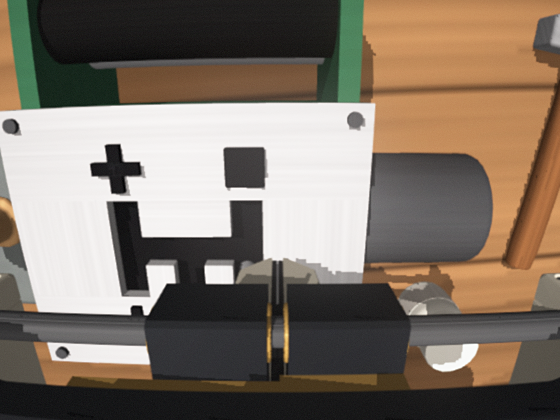

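arm_command:
  motion:
    - [1,-0.001,0,0,0,0,0]
    - [1,-0.002,0,0,0,0,0]
    - [1,-0.003,0,0,0,0,0]
    - [1,-0.004,0,0,0,0,0]
    - [1,-0.005,0,0,0,0,0]

```text
clock: 15.75
eef_pos: [0.4981, -0.1332, 0.2242]
eef_rot: [[0.998, -0.062, 0.001], [-0.062, -0.998, -0.0], [0.001, -0.0, -1.0]]
wrist_force: [5.7, 0.4, -2.3]
gripper_width: 0.0005
```

arm_command:
  motion:
    - [1,-0.001,0,0,0,0,0]
    - [1,-0.002,0,0,0,0,0]
    - [1,-0.003,0,0,0,0,0]
    - [1,-0.003,0,0,0,0,0]
    - [1,-0.003,0,0,0,0,0]

```text
clock: 16.38
eef_pos: [0.4969, -0.1332, 0.2246]
eef_rot: [[0.998, -0.063, 0.006], [-0.063, -0.998, -0.001], [0.006, 0.0, -1.0]]
wrist_force: [11.4, 1.3, -4.4]
gripper_width: 0.0005
```

Force rose to 11 N at the predicted home position (tool x ≈ −7.5 mm). Backing off to look.

arm_command:
  motion:
    - [1,0.006,0,0,0,0,0]
    - [1,0.02,0,0,0,0,0]
    - [1,0.035,0,-0.02,0,0,0]
    - [1,0.035,-0.01,-0.05,0,0,0]
    - [1,0.035,-0.03,-0.07,0,0,0]

```text
clock: 17.0
eef_pos: [0.5311, -0.1055, 0.295]
eef_rot: [[0.998, -0.063, -0.002], [-0.063, -0.998, -0.0], [-0.002, 0.0, -1.0]]
wrist_force: [1.1, 0.3, 0.1]
gripper_width: 0.0005
```

arm_command:
  motion:
    - [1,-0.01,-0.02,0,0,0,0]
    - [1,-0.04,-0.02,0,0,0,0]
    - [1,-0.075,-0.01,0,0,0,0]
    - [1,-0.1,0,0,0,0,0]
    - [1,-0.11,0,0,0,0,0]

```text
clock: 17.62
eef_pos: [0.4196, -0.098, 0.2933]
eef_rot: [[0.998, -0.063, -0.003], [-0.063, -0.998, 0.001], [-0.003, -0.001, -1.0]]
wrist_force: [0.9, -0.3, -0.4]
gripper_width: 0.0007
```

arm_command:
  motion:
    - [1,-0.01,0,0,0,0,0]
    - [1,-0.01,0,0,0,0,0]
    - [1,-0.01,0,0,0,0,0]
    - [1,-0.01,0,0,0,0,0]
    - [1,-0.01,0,0,0,0,0]

```text
clock: 18.25
eef_pos: [0.412, -0.0978, 0.2941]
eef_rot: [[0.998, -0.062, -0.0], [-0.062, -0.998, 0.0], [-0.0, 0.0, -1.0]]
wrist_force: [-1.0, -0.8, 0.6]
gripper_width: 0.0003
```

```bash
python3 -c "
from h import *
where()
im=bot.camera('wrist')
cv2.imwrite('pics/w10.png',im)
cv2.imwrite('pics/s10.png',cv2.resize(bot.camera('scene')[100:270,170:390],None,fx=3.5,fy=3.5,interpolation=cv2.INTER_CUBIC))
C=cam('wrist',bot.read_state())
o=np.array([.5084,-.0836]);th=-.0622
for se in (-.26,-.29,-.32):
 for sh in (-.16,-.18,-.205):
  R,p=lever(.115,sh,se,o,th); R,q=lever(.145,sh,se,o,th)
  print(se,sh,proj(C,p).round(0),proj(C,q).round(0), *knobbox(C,sh,se,o,th))
"
```

```text
t 18.25 mm [-94.7 -21.1] z 294.1 yaw err -0.002 tilt [-0.0001  0.    ] F [-0.9 -0.9] 0.6 w 0.0003
-0.26 -0.16 [290. 110.] [304. 119.] [282.4  94.7] [358.1 166.1]
-0.26 -0.18 [290. 113.] [304. 124.] [282.2 100. ] [357.2 172.4]
-0.26 -0.205 [290. 117.] [303. 129.] [281.8 106.6] [356. 180.]
-0.29 -0.16 [295. 109.] [310. 119.] [289.8  94.8] [366.9 165.7]
-0.29 -0.18 [295. 113.] [310. 123.] [289.5 100. ] [365.9 171.9]
-0.29 -0.205 [294. 117.] [310. 129.] [289.1 106.5] [364.6 179.5]
-0.32 -0.16 [300. 109.] [317. 119.] [297.1  94.8] [375.4 165.2]
-0.32 -0.18 [299. 113.] [316. 123.] [296.7 100.1] [374.3 171.4]
-0.32 -0.205 [299. 117.] [316. 129.] [296.2 106.5] [372.9 178.9]
```

View pics/w10.png

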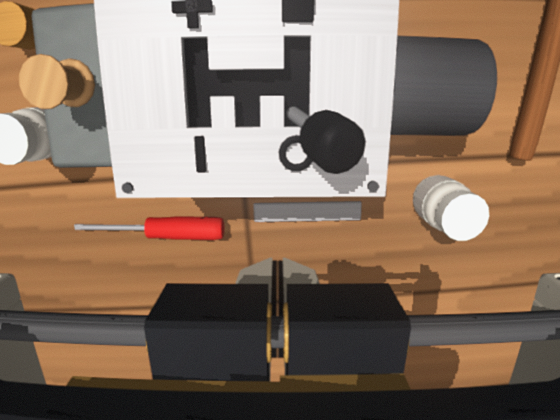

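View pics/s10.png

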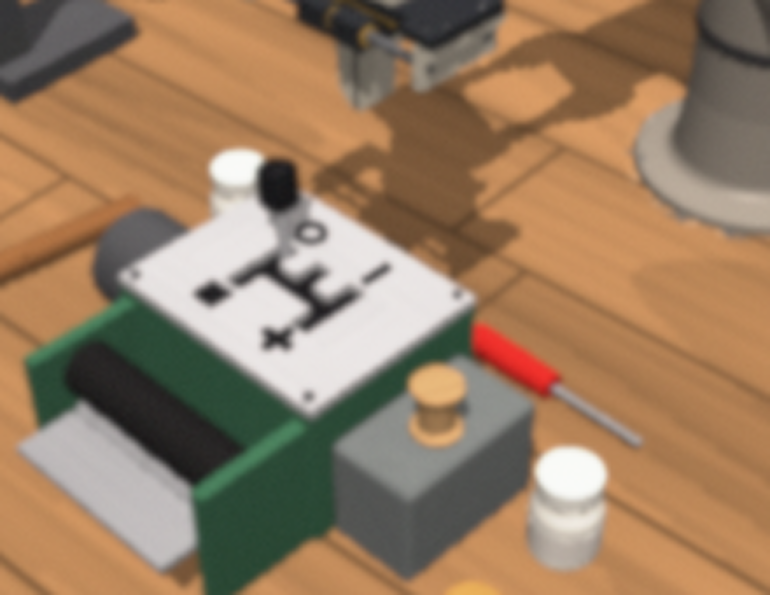

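```bash
python3 - <<'E'
from h import *
im=cv2.imread("pics/w10.png");cv2.imwrite("pics/w10z.png",cv2.resize(im[80:190,240:385],None,fx=5.4,fy=5.4,interpolation=cv2.INTER_CUBIC))
C=cam("wrist",bot.read_state())
uv=[(201,154.5),(296,153)]
g=cv2.cvtColor(im,cv2.COLOR_BGR2GRAY)
o,th,r=fit([(192,11),(200.5,154.5),(296,153),(298,8.5)],[(.048,.034),(-.048,.034),(-.048,-.034),(.048,-.034)],C);print(o,th,r.round(4))
E
```

```text
[ 0.5068355  -0.08305825] -0.05566651203695858 [[ 0.0461  0.0336]
 [-0.0465  0.0335]
 [-0.0461 -0.0332]
 [ 0.0465 -0.0339]]
```

View pics/w10z.png

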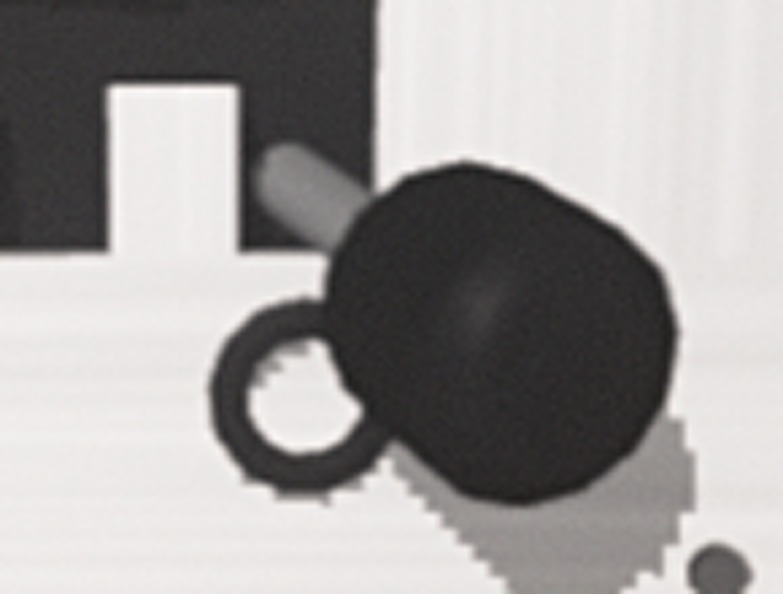

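The view puts the rod in the ring slot, but the estimates of shift differ (−0.18 to −0.205). I'll clear the arm for a check from the top camera.

arm_command:
  motion:
    - [1,-0.01,0.03,-0.01,0,0,0]
    - [1,-0.02,0.07,-0.02,0,0,0]
    - [1,-0.03,0.11,-0.02,0,0,0]
    - [1,-0.04,0.15,-0.02,0,0,0]
    - [1,-0.05,0.19,-0.02,0,0,0]

```text
clock: 18.98
eef_pos: [0.3495, -0.2857, 0.3143]
eef_rot: [[0.998, -0.062, 0.0], [-0.062, -0.998, -0.0], [0.0, 0.0, -1.0]]
wrist_force: [0.9, -0.5, -0.0]
gripper_width: 0.0008
```

arm_command:
  motion:
    - [1,-0.01,0.03,0,0,0,0]
    - [1,-0.02,0.05,0,0,0,0]
    - [1,-0.03,0.08,0,0,0,0]
    - [1,-0.03,0.08,0,0,0,0]
    - [1,-0.03,0.08,0,0,0,0]

```text
clock: 19.6
eef_pos: [0.3152, -0.3619, 0.3141]
eef_rot: [[0.998, -0.062, -0.0], [-0.062, -0.998, 0.001], [-0.0, -0.001, -1.0]]
wrist_force: [-0.3, 0.4, 0.5]
gripper_width: 0.0006
```

```bash
python3 - <<'E'
from h import *
a=bot.camera('top');cv2.imwrite('pics/t11.png',a);cv2.imwrite('pics/t11z.png',cv2.resize(a[195:290,280:400],None,fx=6,fy=6,interpolation=cv2.INTER_CUBIC))
s=bot.camera('scene');cv2.imwrite('pics/s11.png',s);cv2.imwrite('pics/s11z.png',cv2.resize(s[140:240,200:320],None,fx=6,fy=6,interpolation=cv2.INTER_CUBIC))
C=cam("top");D=cam("scene");o=np.array([.5067,-.0814])
print("t0 check",knobbox(C,-.154,0,o,-.0619))
for se in (-.26,-.29,-.32):
  for sh in (-.17,-.19,-.21): 
    lo,hi=knobbox(C,sh,se,o,-.0619); l2,h2=knobbox(D,sh,se,o,-.0619); print(se,sh,(lo-[280,195])*6,(hi-[280,195])*6,(l2-[200,140])*6,(h2-[200,140])*6)
E
```

```text
t0 check (array([333.2, 243.8]), array([351.6, 262.5]))
-0.26 -0.17 [437.4 309.6] [572.4 425.4] [258.6  30.6] [343.8 138.6]
-0.26 -0.19 [436.2 319.2] [570.6 436.8] [265.8  28.8] [349.2 136.2]
-0.26 -0.21 [435.  328.2] [569.4 448.2] [273.   27.6] [354.6 133.8]
-0.29 -0.17 [450.6 310.8] [587.4 426.6] [250.8  28.8] [336.6 135.6]
-0.29 -0.19 [449.4 320.4] [586.2 438. ] [257.4  27. ] [342.  133.2]
-0.29 -0.21 [447.6 329.4] [584.4 449.4] [264.6  25.8] [348.  130.8]
-0.32 -0.17 [463.8 312. ] [602.4 427.8] [242.4  27.6] [329.4 133.8]
-0.32 -0.19 [462. 321.] [600.6 439.2] [249.6  25.8] [335.4 130.8]
-0.32 -0.21 [460.8 330.6] [598.8 450.6] [256.2  24.6] [340.8 128.4]
```

View pics/t11z.png

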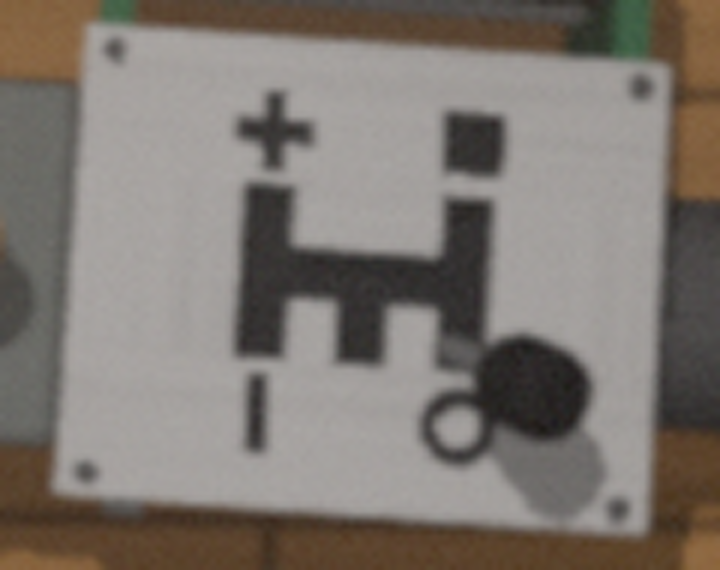

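View pics/s11z.png

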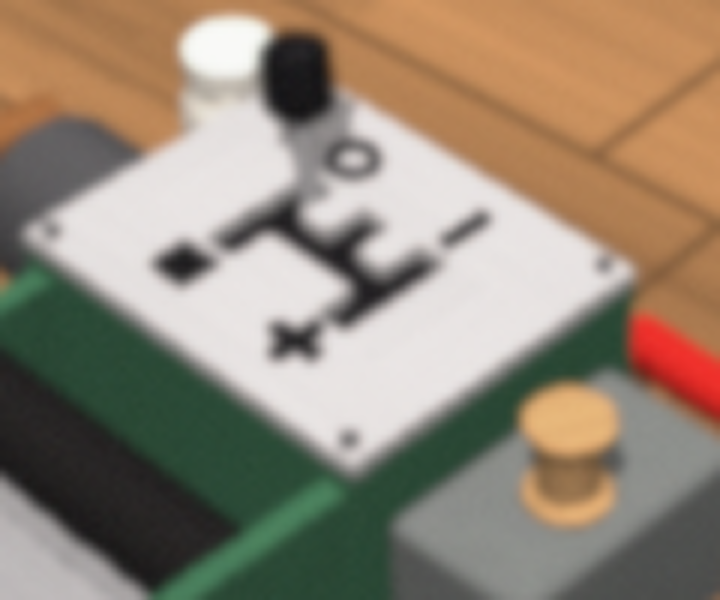

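View pics/t11.png

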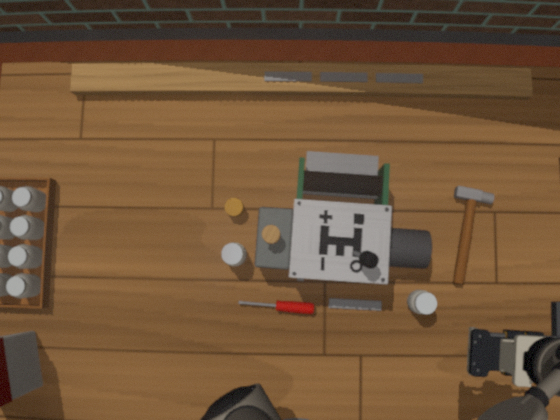

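Top view shows the lever in the ring slot (knob centre ~(369,260)) with the bystanders unmoved, but shift reads only −0.19 to −0.20. I'll look more closely from above the far side of the gate to settle "fully home".

arm_command:
  motion:
    - [1,0.025,-0.05,0,0,0,0]
    - [1,0.05,-0.1,0,0,0,0]
    - [1,0.08,-0.15,0,0,0,0]
    - [1,0.11,-0.2,0,0,0,0]
    - [1,0.14,-0.25,0,0,0,0]

```text
clock: 20.32
eef_pos: [0.4712, -0.119, 0.3146]
eef_rot: [[0.998, -0.061, 0.001], [-0.061, -0.998, -0.0], [0.001, 0.0, -1.0]]
wrist_force: [1.3, -0.5, -0.1]
gripper_width: 0.0003
```

arm_command:
  motion:
    - [1,0.015,-0.015,0,0,0,0]
    - [1,0.03,-0.02,0.01,0,0,0]
    - [1,0.03,-0.02,0.025,0,0,0]
    - [1,0.03,-0.02,0.025,0,0,0]
    - [1,0.03,-0.02,0.025,0,0,0]

```text
clock: 20.95
eef_pos: [0.5011, -0.1042, 0.2891]
eef_rot: [[0.998, -0.064, -0.001], [-0.064, -0.998, -0.0], [-0.001, 0.0, -1.0]]
wrist_force: [-0.6, -0.3, 0.1]
gripper_width: 0.0002
```

```bash
python3 -c "
from h import *
where()
im=bot.camera('wrist')
cv2.imwrite('pics/w12.png',im)
where()"
```

```text
t 20.95 mm [ -5.4 -22.2] z 289.1 yaw err -0.0036 tilt [-0.0006 -0.    ] F [-0.6 -0.3] 0.1 w 0.0002
t 21.0 mm [ -5.2 -22.1] z 289.5 yaw err -0.0035 tilt [ 0.0003 -0.0003] F [-0.4 -0.5] -0.3 w 0.0003
```

View pics/w12.png

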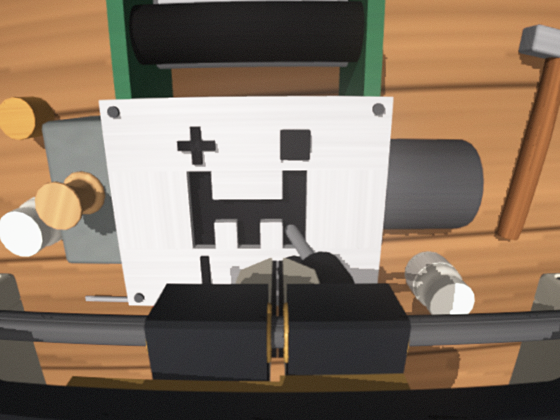

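```bash
python3 - <<'E'
from h import *
im=cv2.imread("pics/w12.png");cv2.imwrite("pics/w12z.png",cv2.resize(im[160:280,180:340],None,fx=5,fy=5,interpolation=cv2.INTER_CUBIC))
C=cam("wrist",bot.read_state())
o,th,r=fit([(196,146),(295,144.5)],[(.048,.034),(.048,-.034)],C);print(o,th,r.round(4))
o2,th2,r2=fit([(112.5,111.5),(379,109),(139,297.5)],[(.0725,.0907),(.0725,-.0907),(-.0725,.0907)],C,.13);print(o2,th2,r2.round(4))
for se in (-.28,-.30,-.32):
  for sh in (-.18,-.195,-.21):
    out=[]
    for d in (.105,.1225,.14):
      R,p=lever(d,sh,se,o2,th2); out.append(((proj(C,p)-[180,160])*5+2).round(0))
    print(se,sh,*out)
R=cv2.Rodrigues(np.array([0,0,th2]))[0]
for P in [(-.03,-.025),(-.03,-.043),(-.009,-.025),(.03,-.025),(.03,-.043)]:
  print(P,((proj(C,np.r_[o2,0]+R@np.r_[P,.13])-[180,160])*5+2).round(0))
E
```

```text
[ 0.50876993 -0.08333335] -0.051772540918434015 [[ 0.048   0.0337]
 [ 0.048  -0.0337]]
[ 0.50822261 -0.08293958] -0.05782230100216466 [[ 0.0725  0.0911]
 [ 0.0723 -0.0908]
 [-0.0723  0.0904]]
-0.28 -0.18 [534. 341.] [568. 400.] [607. 464.]
-0.28 -0.195 [533. 350.] [568. 410.] [606. 477.]
-0.28 -0.21 [533. 358.] [567. 420.] [604. 489.]
-0.3 -0.18 [546. 340.] [584. 398.] [625. 462.]
-0.3 -0.195 [546. 349.] [583. 408.] [624. 474.]
-0.3 -0.21 [545. 357.] [582. 418.] [623. 486.]
-0.32 -0.18 [559. 339.] [599. 396.] [643. 459.]
-0.32 -0.195 [558. 347.] [598. 406.] [642. 471.]
-0.32 -0.21 [557. 356.] [597. 416.] [640. 483.]
(-0.03, -0.025) [513. 447.]
(-0.03, -0.043) [632. 447.]
(-0.009, -0.025) [512. 316.]
(0.03, -0.025) [512.  55.]
(0.03, -0.043) [640.  54.]
```

View pics/w12z.png

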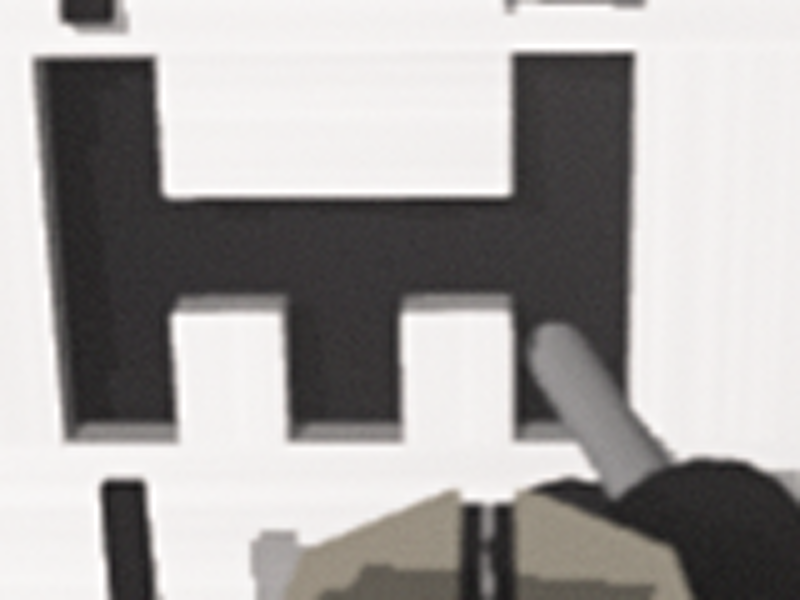

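```bash
python3 - <<'E'
from h import *
C=cam("wrist",bot.read_state())
o2=np.array([.5082,-.083]);th2=-.0578
for se in (-.28,-.30,-.32,-.335):
  for sh in (-.18,-.195,-.21):
    P=[]
    for d in (.152,.188):
      R,p=lever(d,sh,se,o2,th2)
      for a in np.linspace(0,6.28,60): P.append((proj(C,p+R@np.array([.016*np.cos(a),.016*np.sin(a),0]))-[180,160])*5+2)
    P=np.array(P); i=P[:,1].argmin(); print(se,sh,"top",P[i].round(0),"left/right",P[:,0].min().round(0),P[:,0].max().round(0), (P[:,0].max()/5+180).round(1))
im=cv2.imread("pics/w12.png");cv2.imwrite("pics/w12y.png",cv2.resize(im[210:300,230:390],None,fx=5,fy=5,interpolation=cv2.INTER_CUBIC))
E
```

```text
-0.28 -0.18 top [659. 413.] left/right 524.0 862.0 352.3
-0.28 -0.195 top [658. 428.] left/right 523.0 858.0 351.7
-0.28 -0.21 top [657. 443.] left/right 522.0 855.0 351.0
-0.3 -0.18 top [680. 410.] left/right 546.0 888.0 357.5
-0.3 -0.195 top [679. 425.] left/right 544.0 884.0 356.8
-0.3 -0.21 top [678. 441.] left/right 543.0 881.0 356.1
-0.32 -0.18 top [701. 407.] left/right 567.0 913.0 362.6
-0.32 -0.195 top [700. 422.] left/right 566.0 909.0 361.9
-0.32 -0.21 top [699. 438.] left/right 565.0 906.0 361.1
-0.335 -0.18 top [717. 405.] left/right 584.0 932.0 366.3
-0.335 -0.195 top [716. 420.] left/right 582.0 928.0 365.6
-0.335 -0.21 top [725. 435.] left/right 581.0 924.0 364.8
```

View pics/w12y.png

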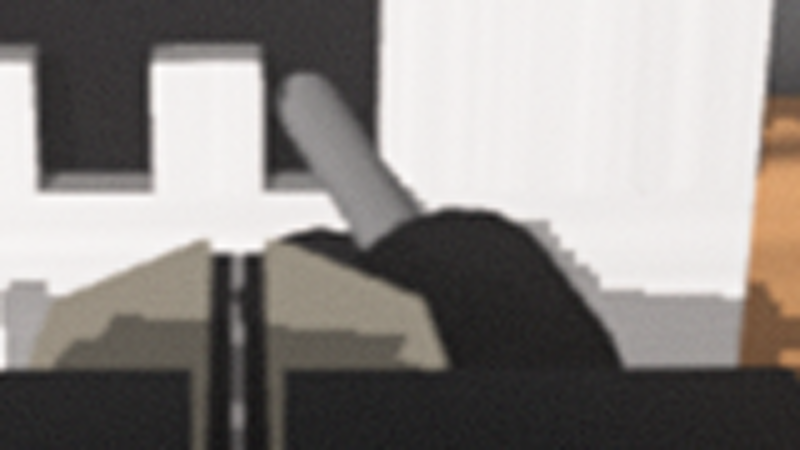

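arm_command:
  motion:
    - [1,0,0,-0.02,0,0,0]
    - [1,0,0,-0.04,0,0,0]
    - [0.9,0,0,-0.06,0,0,0]
    - [1,0,0,-0.06,0,0,0]
    - [1,0,0,-0.06,0,0,0]

```text
clock: 21.62
eef_pos: [0.5012, -0.1036, 0.3487]
eef_rot: [[0.998, -0.063, -0.001], [-0.063, -0.998, 0.0], [-0.001, -0.0, -1.0]]
wrist_force: [-1.4, -0.1, -0.4]
gripper_width: 0.0003
```

```bash
python3 -c "
from h import *
where()
cv2.imwrite('pics/w13.png',bot.camera('wrist'))
C=cam('wrist',bot.read_state())
o2=np.array([.5082,-.083]);th2=-.0578
for se in (-.28,-.30,-.32):
  for sh in (0,-.18,-.195,-.21): print(se,sh,*knobbox(C,sh,se,o2,th2))
"
```

```text
t 21.62 mm [ -5.3 -21.5] z 348.7 yaw err -0.0027 tilt [-0.0006  0.0001] F [-1.4 -0.1] -0.4 w 0.0003
-0.28 0 [284.8 180.5] [341.7 234.5]
-0.28 -0.18 [283.8 213.7] [337.9 272.3]
-0.28 -0.195 [283.7 216.3] [337.4 275. ]
-0.28 -0.21 [283.5 218.9] [336.9 277.7]
-0.3 0 [288.6 180.3] [346.2 234. ]
-0.3 -0.18 [287.4 213.4] [342.1 271.7]
-0.3 -0.195 [287.2 215.9] [341.6 274.4]
-0.3 -0.21 [287.  218.5] [341.1 277. ]
-0.32 0 [292.3 180. ] [350.6 233.4]
-0.32 -0.18 [291. 213.] [346.2 271. ]
-0.32 -0.195 [290.8 215.5] [345.7 273.7]
-0.32 -0.21 [290.6 218.1] [345.2 276.4]
```

View pics/w13.png

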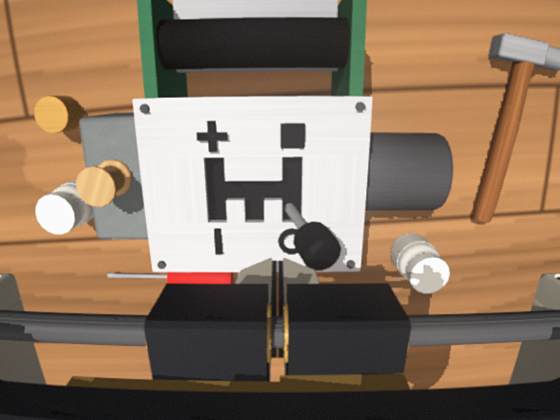

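```bash
python3 -c "
from h import *
where(); print(bot.job_done())"
```

```text
t 21.68 mm [ -5.4 -21.5] z 348.4 yaw err -0.0026 tilt [-0.0013  0.0004] F [-1.  -0.1] -0.2 w 0.0006
the job is handed in; nothing more can be done
None
```

The lever is in the slot with the ring mark (near side, right), and I handed the job in at 21.7 s with the arm clear. I never gripped or lifted the knob. With closed fingers I pushed the lever out of the middle slot, then right along the passage in three pushes. Finally I pushed it toward the robot into the slot, where the force rose from about 2 N to 11 N at a firm stop.

**Last checks:**
- **Sideways lean:** the last camera picture gives select ≈ −0.31, in line with the slot.
- **Slot depth:** the same picture gives shift ≈ −0.197, against −0.20 to −0.21 for home. The other views disagreed, from about −0.18 to at least −0.21, so "fully home" rests mainly on that firm stop, where the tool stood within about 2 mm of the position I had predicted for home. I did not push again to confirm it.
- **Bystanders:** none looked moved in the top view taken after the final push.
- **Correction along the way:** the first sideways push stopped short (select about −0.22). I saw this in the picture and fixed it before pushing into the slot.

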